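# Free the loose base of a mini tart tin

### The arm

A 7-joint arm with a two-finger parallel gripper is mounted at the origin on the work surface. World frame = base frame: x ahead of the robot, y to its left, z up, the work surface at z = 0. Lengths are in mm, angles in rad, forces in N, time in s.
With the tool pointing down it reaches from about 350 to 900 mm from the base axis. Payload 7.2 kg.
Tool frame: the origin (TCP) lies between the finger pads; the fingertips stand 17 mm ahead of it and the grasp point (between the pads) lies 2 mm behind it (arm.tip_reach is the distance from the TCP to the fingertips, in mm); z points along the fingers, y is the line along which they close (so a half turn about z gives the same grasp; the last joint's range is limited). The gripper opens to 88 mm and grips with 3 to 60 N. Pads are 20 mm wide; open, the fingers measure 115 mm over their backs; the gripper's body (75 mm by 178 mm) begins 61 mm behind the grasp point.
Start: joints at [-1.275, 0.411, -0.013, 1.596, 0.006, 1.134, -0.082], TCP at [222.402, 584.094, 239.653] pointing down, gripper open.
Joint ranges: [-2.95, 2.95], [-0.29, 1.99], [-1.47, 1.44], [0.14, 2.54], [-1.03, 4.17], [0.13, 1.85], [-2.86, 2.86]. Speed limits (rad/s): [2.39, 2.39, 3.01, 3.01, 3.14, 3.14, 3.14].

### API

Orientations are given as [roll, pitch, yaw] about the fixed x, y, z axes, in that order (R = Rz(yaw) Ry(pitch) Rx(roll)).
In Python, from workcell import arm gives the robot as it stands.
- The arm moves only by the tool servo_tool, never from a script. Its argument "rows" is a list of rows, each an object with "gripper": the closure, from -1 (fully open) to 1 (shut); "xyz": the shift along the tool's x, y, z in cm, a list of three; "roll": the turn about the tool's z in degrees. A call has 1 to 20 rows; each row shifts and turns the commanded pose from where the row before left it, along the tool's axes as they then stand; what a row does not reach is not made up. A row lasts 1/10 s, in which the tool goes at most 50 mm and 8.59 degrees, less where a joint would pass 70% of its speed; a pose out of reach is approached as far as the arm can. A call is refused whole if a number of a shift passes 5 or a number of a turn 8.59, either way. A call with a gripper value outside its range is refused whole. The fingers move at their own pace and stop on an object; "newtons" is the grip in N (left out, the last holds). Time passes only in rows, so rows that do not move let the fingers close. It gives the time, the measured TCP pose, the force, the opening and the grip force at its end, in the units of the state.
- arm.sense(): the state, without advancing time (a new reading comes with each control period).
- arm.get_image(name): name is "scene" or "top"; returns a dict with "frame" (384x512x3 uint8, red, green, blue), "fx", "fy", "cx", "cy" (pixels), "eye" and "rotation" of the camera in the world. Camera axes: x right, y up, looking along -z (the intrinsics and any distortion apply to the point x, -y, -z); pixel columns grow to the right and rows downward; lengths in mm; the calibration is good to about 2 mm. A picture is of the moment at which its call begins. There is no depth.
- arm.job_done(): hands the job in; it is judged then, once.
Trained networks look in a picture, given as the dict that the camera call returned (one of the last four; its "shot" number tells which), for a name from the list of things; names that differ only in an ending like _2 or _b are one class to them, and where a whole thing is asked for, a point or a joint stands for the part that bears it (a point fixed in the world has none). Each returns a list of dicts, best first, with "p" (0 to 1); they miss things now and then, are a little off and sometimes report something else, mostly with a low value. They report only what shows in the picture. A call takes as long as a camera call. They do not tell look-alikes from the thing itself.
- arm.spot_in(name, picture): "box" ([left, top, right, bottom] in pixels, round what is visible of it).
- arm.mark_of(name, picture): "position" ([row, column] in pixels: a listed point, or the origin of a listed thing).
The state is a dict: "time": time; "qpos": joint angles; "joint_vel": joint speeds; "effort": joint torques, N m; "eef_pos": TCP position; "orientation": TCP orientation; "contact_force": force on the tool from outside, world axes, zero at the start; "torque": the same for the moment, N m; "finger_gap": finger opening in mm; "gripper_force": force on a finger pad.
Only numpy, scipy, OpenCV 4.12 (cv2) and the standard library are available. Lean on these libraries where they do the work, as an engineer would, in place of code of your own. Each camera call takes 0.05 s, during which the arm holds its last target. There are 200 camera calls.

### The job

Lower the loose-bottomed mini tart tin, right way up, over the small spice jar, so that the jar pushes the loose base up out of the ring and the empty ring ends flat on the worktop around the jar, and let go. Then take the base off the jar from above and lay it flat near the middle of the round wooden board, leaving the jar standing with the ring around it.

Things in the scene. Friction and masses are not known exactly. Their poses are not given: they have to be found in the camera images.
- tin: Ring of the mini tart tin: straight-sided round steel ring, 70 mm outside diameter, 30 mm high, wall 2.5 mm, about 90 g; at its bottom an inward lip, 3 mm thick, leaves a 52 mm opening. Starts right way up, the loose base on its lip. Origin: centre of the underside, z up its axis. Not the taller tapered solid tin, nor the bare cutter ring 52 mm wide with no base.
- base: The loose base of the tart tin: a flat round aluminium disc, 60 mm in diameter, 6 mm thick, about 60 g. It starts loose inside the ring, lying on the lip with its underside 3 mm above the worktop; nothing holds it but its weight. Origin: centre of the underside; z is up along its axis.
- jar: Small slim spice jar: straight cylinder 34 mm in diameter, 56 mm high, amber glass with a flat bare metal lid of the same width; loose on the worktop, about 160 g. The only thing there that fits through the ring and has a flat top (the low fish can is 84 mm across, the white egg cup has a hollow top). Origin: centre of its underside, z up its axis.
- board: The round wooden board lying flat on the worktop: 140 mm in diameter, 12 mm thick, does not move. Origin: centre of its underside, so its top is 12 mm above the origin.
There are look-alikes about, which are no part of the job. Leave any blue or pink look-alike of the jar alone. What is shaped like the tin but black or red is not meant.

How it is judged (in metres and radians):
On the way:
1. the base stands on the jar, pushed up clear of the ring, which lies flat on the worktop around the jar, let go (z of base in the frame of jar between 0.052 and 0.06 m and horizontal distance between each of base, tin and jar below 0.02 m and angle between each of base, tin's own z axis and vertical below 0.17 rad and contact force between base and jar above 0.1 N and height (world z) of tin below 0.008 m and contact force between the fingers and tin below 0.1 N and contact force between the fingers and base below 0.1 N), for 0.2 s.
At the end, for the whole second after the job is handed in: The base lies flat (within 10 degrees) and at rest on the board's top, its centre within 40 mm of the board's centre; the ring lies flat on the worktop around the jar (centres within 20 mm), and the jar stands upright on the worktop (within 10 degrees) (horizontal distance between base and board below 0.04 m and z of base in the frame of board between 0.008 and 0.018 m and angle between each of base, tin, jar's own z axis and vertical below 0.17 rad and linear speed of base below 0.02 m/s and height (world z) of each of tin, jar below 0.008 m and horizontal distance between tin and jar below 0.02 m); the robot touches nothing.
It fails at once if the jar is knocked over (angle between jar's own z axis and vertical above 0.5 rad).
It also fails if it takes over 58 s, if anything falls off the work surface, if the arm or the gripper's body presses on something with over 40 N, if the wrist force passes 120 N, or if a joint passes its speed limit or range.

## Working session

There is one attempt and no reset: what is moved stays moved. The work goes in short steps, Python scripts to look and compute and a tool call to move; the robot and the scene stay as the last step left them, time stands still between calls to the robot, and variables do not carry over. Pictures are saved under pics/ and viewed, at most 10 in all, crops included, and the job is handed in when it is done.

Besides the shell and the picture viewer there is one more tool, called after "Call:" in YAML: its name, and indented under it one key for each argument. servo_tool: Moves the arm, as the interface text tells. Its arguments: {"type":"object","properties":{"rows":{"type":"array","items":{"type":"object","properties":{"gripper":{"type":"number"},"xyz":{"type":"array","items":{"type":"number"}},"roll":{"type":"number"}}}},"newtons":{"type":"number"}},"required":["rows"]}

```bash
mkdir -p pics
cat > h.py <<'E'
from workcell import arm
import numpy as np, cv2
def ray(p,rc):
    r,c=rc
    d=np.array([(c-p["cx"])/p["fx"],-(r-p["cy"])/p["fy"],-1.0])
    return np.array(p["eye"],float),np.array(p["rotation"],float).reshape(3,3)@d
def at(p,rc,z):
    e,d=ray(p,rc); return e+d*(z-e[2])/d[2]
def tri(p,a,q,b):
    e,d=ray(p,a);f,g=ray(q,b)
    s=np.linalg.lstsq(np.c_[d,-g],f-e,rcond=None)[0]
    A=e+d*s[0];B=f+g*s[1]
    return (A+B)/2,np.linalg.norm(A-B)
def proj(p,x):
    v=np.array(p["rotation"],float).reshape(3,3).T@(np.array(x)-p["eye"])
    return p["cy"]-p["fy"]*v[1]/v[2]*-1*-1 if 0 else np.array([p["cy"]+p["fy"]*(-v[1])/(-v[2]),p["cx"]+p["fx"]*v[0]/(-v[2])])
E
python3 - <<'E'
from h import *
s=arm.sense(); print({k:np.round(v,3).tolist() for k,v in s.items()})
P={n:arm.get_image(n) for n in("scene","top")}
for n,p in P.items():
    print(n,{k:(np.round(v,3).tolist()) for k,v in p.items() if k!="frame"})
    im=cv2.cvtColor(p["frame"],cv2.COLOR_RGB2BGR)
    cv2.imwrite(f"pics/{n}0.png",cv2.resize(im,(800,600),interpolation=cv2.INTER_CUBIC))
    for o in("tin","base","jar","board"):
        for d in arm.mark_of(o,p)[:5]: print(n,o,round(d["p"],2),np.round(d["position"],1),np.round(at(p,d["position"],0),0))
E
```

```text
{'time': 0.0, 'qpos': [-1.275, 0.412, -0.013, 1.597, 0.006, 1.134, -0.082], 'joint_vel': [0.001, 0.0, -0.0, -0.001, 0.001, 0.0, 0.0], 'effort': [0.0, -58.795, 0.642, -29.108, -0.054, 0.018, 0.0], 'eef_pos': [222.246, 583.626, 238.806], 'orientation': [-3.14, 0.0, 2.778], 'contact_force': [0.246, -0.269, 1.301], 'torque': [0.017, -0.0, 0.027], 'gripper_force': 0.0, 'finger_gap': 88.325}
scene {'fx': 362.271, 'fy': 362.271, 'cx': 259.018, 'cy': 190.298, 'eye': [992.536, 413.873, 620.111], 'rotation': [0.816, -0.017, 2.225], 'shot': 1}Traceback (most recent call last):
  File "<stdin>", line 9, in <module>
  File "h.py", line 8, in at
    e,d=ray(p,rc); return e+d*(z-e[2])/d[2]
        ~~~^^^^^^
  File "h.py", line 6, in ray
    return np.array(p["eye"],float),np.array(p["rotation"],float).reshape(3,3)@d
                                    ~~~~~~~~~~~~~~~~~~~~~~~~~~~~~~~~~~~~~^^^^^
ValueError: cannot reshape array of size 3 into shape (3,3)
```

```bash
cat > h.py <<'E'
from workcell import arm
import numpy as np, cv2
from scipy.spatial.transform import Rotation
def rot(p): return Rotation.from_euler("xyz",p["rotation"]).as_matrix()
def ray(p,rc):
    r,c=rc
    return np.array(p["eye"],float),rot(p)@np.array([(c-p["cx"])/p["fx"],-(r-p["cy"])/p["fy"],-1.0])
def at(p,rc,z):
    e,d=ray(p,rc); return e+d*(z-e[2])/d[2]
def tri(p,a,q,b):
    e,d=ray(p,a);f,g=ray(q,b)
    s=np.linalg.lstsq(np.c_[d,-g],f-e,rcond=None)[0]
    A=e+d*s[0];B=f+g*s[1]
    return (A+B)/2,np.linalg.norm(A-B)
def proj(p,x):
    v=rot(p).T@(np.array(x,float)-p["eye"])
    return np.array([p["cy"]+p["fy"]*v[1]/v[2],p["cx"]-p["fx"]*v[0]/v[2]])
E
python3 - <<'E'
from h import *
P={n:arm.get_image(n) for n in("scene","top")}
for n,p in P.items():
    print(n,{k:(np.round(v,3).tolist()) for k,v in p.items() if k!="frame"})
    im=cv2.cvtColor(p["frame"],cv2.COLOR_RGB2BGR)
    cv2.imwrite(f"pics/{n}0.png",cv2.resize(im,(800,600),interpolation=cv2.INTER_CUBIC))
    for o in("tin","base","jar","board"):
        for d in arm.mark_of(o,p)[:5]: print(n,o,round(d["p"],2),np.round(d["position"],1),np.round(at(p,d["position"],0),0))
E
```

```text
scene {'fx': 362.271, 'fy': 362.271, 'cx': 259.018, 'cy': 190.298, 'eye': [992.536, 413.873, 620.111], 'rotation': [0.816, -0.017, 2.225], 'shot': 3}
scene tin 0.95 [287.4 406.6] [503. 417.   0.]
scene tin 0.8 [253.2 353.4] [492. 296.   0.]
scene tin 0.65 [219.3 373.2] [375. 288.   0.]
scene base 0.91 [256.  357.5] [494. 307.   0.]
scene jar 0.79 [183.4 212.4] [516. -87.   0.]
scene jar 0.74 [170.4 269.1] [385.  -5.   0.]
scene jar 0.62 [186.9 246. ] [473. -12.   0.]
scene board 0.82 [145.5 172.8] [ 468. -285.    0.]
top {'fx': 457.647, 'fy': 457.647, 'cx': 257.149, 'cy': 195.052, 'eye': [424.936, 47.378, 1343.852], 'rotation': [0.067, -0.011, -1.545], 'shot': 4}
top tin 0.71 [199.2 167.2] [497. 298.   0.]
top tin 0.58 [235.1 171.7] [392. 281.   0.]
top tin 0.56 [193.3 130.8] [511. 405.   0.]
top base 0.84 [200.9 167.8] [492. 296.   0.]
top jar 0.68 [213.7 272.2] [462. -11.   0.]
top jar 0.66 [196.8 302.1] [514. -98.   0.]
top jar 0.56 [242.  272.5] [380. -14.   0.]
top board 0.66 [217.5 371. ] [ 459. -302.    0.]
```

View pics/scene0.png

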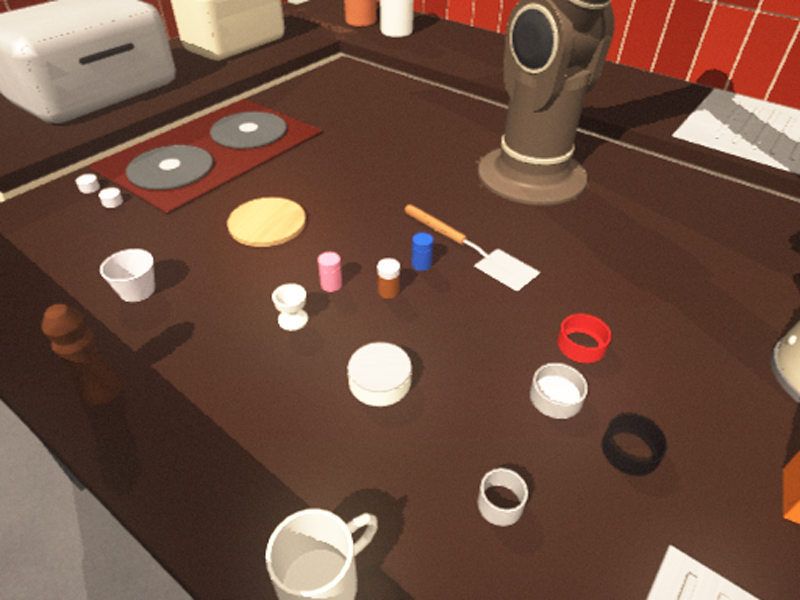

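View pics/top0.png

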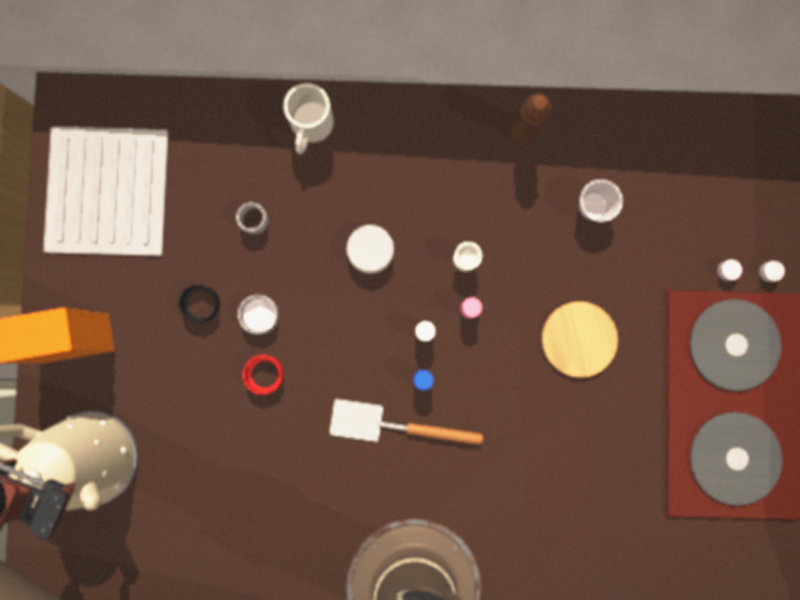

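The scene view shows the steel tin with its base at about (558,390) and the amber jar with the white lid at (388,278), between the pink (330,271) and blue (422,251) look-alikes. The board is at (267,221). The top view agrees: tin (258,314), jar lid (425,331), board (580,340). Next I measure from both views.

```bash
cat >> h.py <<'E'
def blob(p,c,r,f):
    """largest connected blob of mask f(rgb) nearest window centre c (row,col), half size r; hull ellipse centre + area"""
    r0,c0=int(c[0]-r),int(c[1]-r); w=p["frame"][r0:r0+2*r,c0:c0+2*r].astype(int)
    w=cv2.resize(w.astype(np.uint8),None,fx=4,fy=4,interpolation=cv2.INTER_CUBIC).astype(int)
    m=f(w).astype(np.uint8)
    cs=cv2.findContours(m,cv2.RETR_EXTERNAL,cv2.CHAIN_APPROX_NONE)[0]
    k=max(cs,key=cv2.contourArea); h=cv2.convexHull(k)
    (x,y,bw,bh)=cv2.boundingRect(h); e=cv2.fitEllipse(h)
    g=lambda v:v/4-.375
    M=cv2.moments(h)
    return dict(cen=(r0+g(M["m01"]/M["m00"]),c0+g(M["m10"]/M["m00"])),box=np.round([c0+g(x),r0+g(y),c0+g(x+bw),r0+g(y+bh)],1),ell=np.round(np.array(e[1])/4,1))
E
python3 - <<'E'
from h import *
P={n:arm.get_image(n) for n in("scene","top")}; s,t=P["scene"],P["top"]
print("lid"); white=lambda w:(w.min(2)>120)
a=blob(s,(174,248),12,white);b=blob(t,(212,272),12,white);print(a,b);x,e=tri(s,a["cen"],t,b["cen"]);print("lid",x.round(1),e.round(1), at(t,b["cen"],56).round(1),at(s,a["cen"],56).round(1))
wood=lambda w:(w[...,0]-w[...,2]>70)&(w[...,1]>110)
a=blob(s,(141,171),32,wood);b=blob(t,(217,371),32,wood);print(a,b);x,e=tri(s,a["cen"],t,b["cen"]);print("board",x.round(1),e.round(1),at(t,b["cen"],12).round(1),at(s,a["cen"],10).round(1))
for n in P: 
    for o in("tin","base","jar"): print(n,o,[(round(d["p"],2),np.round(d["box"],1).tolist()) for d in arm.spot_in(o,P[n])[:4]])
out=[]
for p,c in((s,(249,357)),(t,(201,165))):
    w=p["frame"][c[0]-24:c[0]+24,c[1]-24:c[1]+24]; out.append(cv2.resize(w,(390,390),interpolation=cv2.INTER_CUBIC))
cv2.imwrite("pics/tin1.png",cv2.cvtColor(np.hstack(out),cv2.COLOR_RGB2BGR))
E
```

```text
lid
{'cen': (171.44184601346674, 248.15188628783588), 'box': array([240.6, 164.9, 255.9, 178.6]), 'ell': array([14.1, 15.6])} {'cen': (211.3620835168061, 271.79779465727285), 'box': array([265.1, 204.6, 278.6, 218.1]), 'ell': array([13.5, 13.6])}
lid [467.8  -8.3  49.5] 1.3 [467.2  -7.5  56. ] [474.1  -4.   56. ]
{'cen': (141.4889418152018, 169.96162978897766), 'box': array([144.6, 125.6, 195.4, 157.6]), 'ell': array([31.9, 51.1])} {'cen': (216.66382625775782, 370.7478858554514), 'box': array([346.1, 192.1, 395.4, 241.4]), 'ell': array([48.7, 49.7])}
board [ 461.7 -301.3    3.3] 2.1 [ 460.7 -298.3   12. ] [ 468.  -294.5   10. ]
scene tin [(0.71, [340.2, 232.8, 374.3, 266.8]), (0.64, [357.2, 202.3, 389.4, 232.1]), (0.59, [387.4, 262.9, 425.6, 304.2])]
scene base [(0.79, [344.0, 238.9, 371.2, 258.5])]
scene jar [(0.6, [239.9, 163.6, 255.0, 191.9]), (0.56, [201.8, 159.3, 218.4, 184.0]), (0.5, [263.7, 153.3, 275.1, 175.1])]
top tin [(0.77, [116.4, 184.0, 142.4, 205.9]), (0.66, [155.8, 225.6, 182.9, 252.9]), (0.64, [155.2, 189.7, 181.0, 216.1])]
top base [(0.54, [158.4, 189.9, 177.2, 215.0])]
top jar [(0.65, [265.9, 207.2, 278.2, 219.1]), (0.43, [267.7, 237.0, 276.4, 251.4])]
```

View pics/tin1.png

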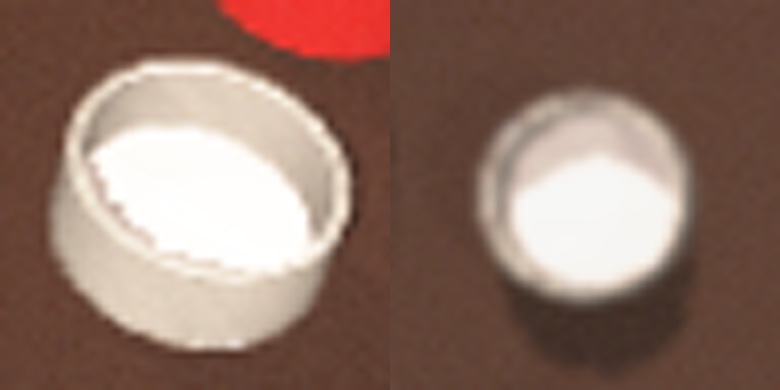

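The crop shows the steel ring with the bright base inside. In the top view its centre is at about px (200.5,164.5). I'll fit the known shapes' silhouettes to both views, with height left free as a check.

```bash
cat >> h.py <<'E'
from scipy.optimize import least_squares
A=np.linspace(0,2*np.pi,120)
def sil(p,x,r,zs):
    q=np.array([proj(p,(x[0]+r*np.cos(a),x[1]+r*np.sin(a),x[2]+z)) for z in zs for a in A])
    return np.array([q[:,1].min(),q[:,0].min(),q[:,1].max(),q[:,0].max()])
def fit(obs,r,zs,x0,zfree=True):
    """obs: list of (picture, box) -> x,y,z of the underside from silhouette boxes"""
    f=lambda v:np.concatenate([sil(p,(v[0],v[1],v[2] if zfree else x0[2]),r,zs)-b for p,b in obs])
    s=least_squares(f,x0); return s.x.round(1),s.fun.round(1)
E
python3 - <<'E'
from h import *
s,t=arm.get_image("scene"),arm.get_image("top")
grey=lambda w:(w[...,2]>95)
wood=lambda w:(w[...,0]-w[...,2]>70)&(w[...,1]>100)
jarm=lambda w:(w.max(2)>115)
for n,r,h,cs,ct,w1,w2,f,x0 in(("tin",35,30,(249,357),(201,165),20,20,grey,(493,297,0)),("board",70,12,(141,171),(217,371),32,32,wood,(461,-299,0)),("jar",17,56,(178,248),(212,272),16,12,jarm,(465,-10,0))):
    bs=blob(s,cs,w1,f)["box"];bt=blob(t,ct,w2,f)["box"]
    print(n,bs,bt)
    for zf in(True,False):print("both",fit([(s,bs),(t,bt)],r,(0,h),x0,zf))
    print("scene",fit([(s,bs)],r,(0,h),x0,False),"top",fit([(t,bt)],r,(0,h),x0,False))
E
```

```text
tin [338.9 231.6 375.9 267.9] [151.4 187.9 177.6 213.9]
both (array([490.9, 301.3,   0.5]), array([ 0.3,  0.2,  0.3, -0.2,  0.4,  0.5,  0.3, -0.8]))
both (array([490.7, 301.3,   0. ]), array([ 0.3,  0.3,  0.2, -0.2,  0.4,  0.6,  0.3, -0.8]))
scene (array([490.9, 300.8,   0. ]), array([ 0. ,  0.3, -0. , -0.2])) top (array([490.5, 302.4,   0. ]), array([ 0. ,  0.7, -0. , -0.7]))
board [144.6 125.6 195.4 157.9] [346.1 192.1 395.6 241.4]
both (array([ 4.614e+02, -3.003e+02, -4.000e-01]), array([ 0.5,  0.1, -0.1, -0.2,  0.5,  0.4, -0.3, -0.8]))
both (array([ 461.5, -300.1,    0. ]), array([ 0.5, -0. , -0.1, -0.3,  0.5,  0.4, -0.3, -0.9]))
scene (array([ 462.5, -299.8,    0. ]), array([ 0.2,  0.1, -0.2, -0.1])) top (array([ 460.8, -299.9,    0. ]), array([ 0.4,  0.6, -0.4, -0.6]))
jar [240.1 164.4 256.1 191.1] [264.4 204.1 279.4 218.6]
both (array([468.1,  -8.7,   1. ]), array([ 1. ,  0.2, -0.9, -0.3,  1.2,  0.9, -1.1, -1.2]))
both (array([467.8,  -9. ,   0. ]), array([ 1. ,  0.4, -0.9, -0.2,  1.3,  1. , -1. , -1. ]))
scene (array([467.6,  -9.3,   0. ]), array([ 1. ,  0.3, -1. , -0.3])) top (array([467.8,  -8.6,   0. ]), array([ 1.2,  1. , -1.1, -1. ]))
```

Call:
servo_tool:
  rows:
    - {"gripper":-1,"xyz":[-1.1,-0.5,0]}
    - {"gripper":-1,"xyz":[-2.2,-1.05,0]}
    - {"gripper":-1,"xyz":[-2.2,-1.05,0]}
    - {"gripper":-1,"xyz":[-2.2,-1.05,0]}
    - {"gripper":-1,"xyz":[-2.2,-1.05,0.5]}
    - {"gripper":-1,"xyz":[-2.2,-1.05,1]}
    - {"gripper":-1,"xyz":[-2.2,-1.05,1]}
    - {"gripper":-1,"xyz":[-2.2,-1.05,1]}
    - {"gripper":-1,"xyz":[-2.2,-1.05,1]}
    - {"gripper":-1,"xyz":[-2.2,-1.05,1]}
    - {"gripper":-1,"xyz":[-2.2,-1.05,1]}
    - {"gripper":-1,"xyz":[-2.2,-1.05,1]}
    - {"gripper":-1,"xyz":[-2.2,-1.05,1]}
    - {"gripper":-1,"xyz":[-2.2,-1.05,1]}
    - {"gripper":-1,"xyz":[-2.2,-1.05,0.5]}
    - {"gripper":-1,"xyz":[-2.2,-1.05,0]}
    - {"gripper":-1,"xyz":[-1.1,-0.6,0]}
    - {"gripper":-1,"xyz":[0,0,0]}
    - {"gripper":-1,"xyz":[0,0,0]}
  newtons: 15

```text
invalid input at $.rows[0]: expected keys gripper, xyz, roll
```

Call:
servo_tool:
  rows:
    - {"gripper":-1,"xyz":[-1.1,-0.5,0],"roll":0}
    - {"gripper":-1,"xyz":[-2.2,-1.05,0],"roll":0}
    - {"gripper":-1,"xyz":[-2.2,-1.05,0],"roll":0}
    - {"gripper":-1,"xyz":[-2.2,-1.05,0],"roll":0}
    - {"gripper":-1,"xyz":[-2.2,-1.05,0.5],"roll":0}
    - {"gripper":-1,"xyz":[-2.2,-1.05,1],"roll":0}
    - {"gripper":-1,"xyz":[-2.2,-1.05,1],"roll":0}
    - {"gripper":-1,"xyz":[-2.2,-1.05,1],"roll":0}
    - {"gripper":-1,"xyz":[-2.2,-1.05,1],"roll":0}
    - {"gripper":-1,"xyz":[-2.2,-1.05,1],"roll":0}
    - {"gripper":-1,"xyz":[-2.2,-1.05,1],"roll":0}
    - {"gripper":-1,"xyz":[-2.2,-1.05,1],"roll":0}
    - {"gripper":-1,"xyz":[-2.2,-1.05,1],"roll":0}
    - {"gripper":-1,"xyz":[-2.2,-1.05,1],"roll":0}
    - {"gripper":-1,"xyz":[-2.2,-1.05,0.5],"roll":0}
    - {"gripper":-1,"xyz":[-2.2,-1.05,0],"roll":0}
    - {"gripper":-1,"xyz":[-1.1,-0.6,0],"roll":0}
    - {"gripper":-1,"xyz":[0,0,0],"roll":0}
    - {"gripper":-1,"xyz":[0,0,0],"roll":0}
  newtons: 15

```text
time: 3.05
eef_pos: [490.9, 301.9, 139.8]
orientation: [3.141, -0.0, 2.778]
contact_force: [-0.8, 2.1, 0.7]
finger_gap: 88.2
gripper_force: 0.0
```

Call:
servo_tool:
  rows:
    - {"gripper":-1,"xyz":[0,-0.05,1],"roll":0}
    - {"gripper":-1,"xyz":[0,0,2],"roll":0}
    - {"gripper":-1,"xyz":[0,0,2],"roll":0}
    - {"gripper":-1,"xyz":[0,0,2],"roll":0}
    - {"gripper":-1,"xyz":[0,0,2],"roll":0}
    - {"gripper":-1,"xyz":[0,0,1.5],"roll":0}
    - {"gripper":-1,"xyz":[0,0,1],"roll":0}
    - {"gripper":-1,"xyz":[0,0,0.4],"roll":0}
    - {"gripper":-1,"xyz":[0,0,0],"roll":0}
    - {"gripper":-1,"xyz":[0,0,0],"roll":0}
    - {"gripper":0.2,"xyz":[0,0,0],"roll":0}
    - {"gripper":0.2,"xyz":[0,0,0],"roll":0}
    - {"gripper":0.2,"xyz":[0,0,0],"roll":0}
    - {"gripper":0.2,"xyz":[0,0,0],"roll":0}
    - {"gripper":0.2,"xyz":[0,0,0],"roll":0}
    - {"gripper":0.2,"xyz":[0,0,0],"roll":0}
    - {"gripper":0.2,"xyz":[0,0,0],"roll":0}
    - {"gripper":0.2,"xyz":[0,0,0],"roll":0}
  newtons: 15

```text
time: 4.85
eef_pos: [491.5, 301.1, 21.1]
orientation: [3.141, 0.0, 2.778]
contact_force: [-0.1, -1.4, 6.1]
finger_gap: 69.2
gripper_force: 15.0
```

Call:
servo_tool:
  rows:
    - {"gripper":0.2,"xyz":[0,0,-0.5],"roll":0}
    - {"gripper":0.2,"xyz":[0,0,-1.5],"roll":0}
    - {"gripper":0.2,"xyz":[0,0,-2.5],"roll":0}
    - {"gripper":0.2,"xyz":[0,0,-2.5],"roll":0}
    - {"gripper":0.2,"xyz":[-0.2,-0.5,-2],"roll":0}
    - {"gripper":0.2,"xyz":[-0.7,-2.4,-1],"roll":0}
    - {"gripper":0.2,"xyz":[-0.7,-2.4,0],"roll":0}
    - {"gripper":0.2,"xyz":[-0.7,-2.4,0],"roll":0}
    - {"gripper":0.2,"xyz":[-0.7,-2.4,0],"roll":0}
    - {"gripper":0.2,"xyz":[-0.7,-2.4,0],"roll":0}
    - {"gripper":0.2,"xyz":[-0.7,-2.4,0],"roll":0}
    - {"gripper":0.2,"xyz":[-0.7,-2.4,0],"roll":0}
    - {"gripper":0.2,"xyz":[-0.7,-2.4,0],"roll":0}
    - {"gripper":0.2,"xyz":[-0.7,-2.4,0],"roll":0}
    - {"gripper":0.2,"xyz":[-0.7,-2.4,0],"roll":0}
    - {"gripper":0.2,"xyz":[-0.7,-2.4,0],"roll":0}
    - {"gripper":0.2,"xyz":[-0.7,-2.4,0],"roll":0}
    - {"gripper":0.2,"xyz":[-0.2,-0.5,0],"roll":0}
    - {"gripper":0.2,"xyz":[0,0,0],"roll":0}
    - {"gripper":0.2,"xyz":[0,0,0],"roll":0}

```text
time: 6.85
eef_pos: [467.7, -7.9, 121.0]
orientation: [3.141, 0.0, 2.779]
contact_force: [0.1, 0.4, -2.4]
finger_gap: 69.4
gripper_force: 15.0
```

Run:
```python
from h import *
s,t=arm.get_image("scene"),arm.get_image("top")
q=arm.sense();print(np.round(q["eef_pos"],1),q["finger_gap"])
c=proj(s,(468,-9,80)).astype(int);print(c,proj(s,(468,-9,0)))
w=s["frame"][c[0]-50:c[0]+70,c[1]-60:c[1]+60]
cv2.imwrite("pics/hold2.png",cv2.cvtColor(cv2.resize(w,(600,600),interpolation=cv2.INTER_CUBIC),cv2.COLOR_RGB2BGR))
b=blob(s,(178,248),16,lambda w:(w.max(2)>115)); print(b)
```

```text
[467.6  -7.6 120.8] 69.39410901472782
[161 248] [186.34443279 248.18949977]
{'cen': (174.26017342400138, 248.1587706355316), 'box': array([237.4, 161.6, 260.4, 191.1]), 'ell': array([22.9, 53.1])}
```

View pics/hold2.png

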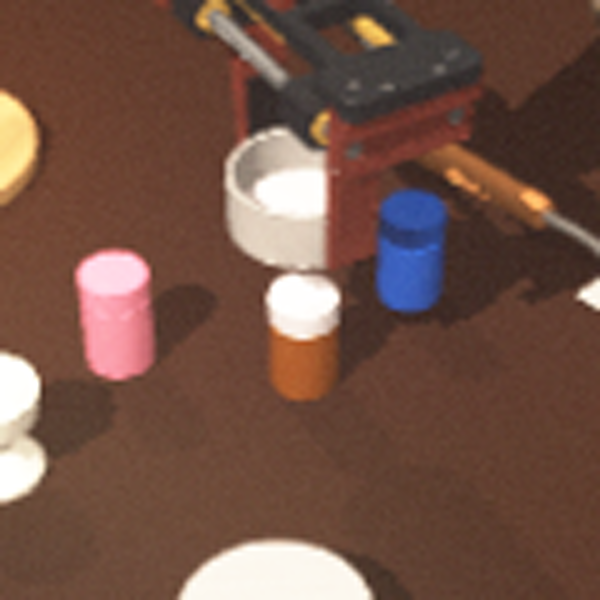

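The ring is held level above the jar, which stands untouched at crop (303,335). Pink (115,315) and blue (410,250) are clear. Lowering.

Call:
servo_tool:
  rows:
    - {"gripper":0.2,"xyz":[0,-0.1,1],"roll":0}
    - {"gripper":0.2,"xyz":[0,0,1],"roll":0}
    - {"gripper":0.2,"xyz":[0,0,1],"roll":0}
    - {"gripper":0.2,"xyz":[0,0,0.5],"roll":0}
    - {"gripper":0.2,"xyz":[0,0,0.5],"roll":0}
    - {"gripper":0.2,"xyz":[0,0,0.5],"roll":0}
    - {"gripper":0.2,"xyz":[0,0,0.5],"roll":0}
    - {"gripper":0.2,"xyz":[0,0,0.5],"roll":0}
    - {"gripper":0.2,"xyz":[0,0,0.5],"roll":0}
    - {"gripper":0.2,"xyz":[0,0,0.5],"roll":0}
    - {"gripper":0.2,"xyz":[0,0,0.5],"roll":0}
    - {"gripper":0.2,"xyz":[0,0,0.5],"roll":0}
    - {"gripper":0.2,"xyz":[0,0,0.5],"roll":0}
    - {"gripper":0.2,"xyz":[0,0,0.5],"roll":0}
    - {"gripper":0.2,"xyz":[0,0,0.5],"roll":0}
    - {"gripper":0.2,"xyz":[0,0,0.5],"roll":0}
    - {"gripper":0.2,"xyz":[0,0,0],"roll":0}
    - {"gripper":0.2,"xyz":[0,0,0],"roll":0}

```text
time: 8.75
eef_pos: [467.0, -9.9, 25.5]
orientation: [-3.141, -0.0, 2.778]
contact_force: [-0.4, -0.2, -1.1]
finger_gap: 69.7
gripper_force: 15.0
```

Call:
servo_tool:
  rows:
    - {"gripper":0.2,"xyz":[0,0,0.2],"roll":0}
    - {"gripper":0.2,"xyz":[0,0,0.2],"roll":0}
    - {"gripper":0.2,"xyz":[0,0,0],"roll":0}
    - {"gripper":0.2,"xyz":[0,0,0],"roll":0}
    - {"gripper":0.2,"xyz":[0,0,0],"roll":0}

```text
time: 9.25
eef_pos: [467.2, -9.8, 21.7]
orientation: [3.142, 0.0, 2.778]
contact_force: [0.4, 0.2, -1.7]
finger_gap: 70.1
gripper_force: 15.0
```

Run:
```python
from h import *
s=arm.get_image("scene")
c=proj(s,(468,-9,40)).astype(int);print(c)
w=s["frame"][c[0]-50:c[0]+50,c[1]-50:c[1]+50]
cv2.imwrite("pics/low3.png",cv2.cvtColor(cv2.resize(w,(600,600),interpolation=cv2.INTER_CUBIC),cv2.COLOR_RGB2BGR))
```

```text
[174 248]
```

View pics/low3.png

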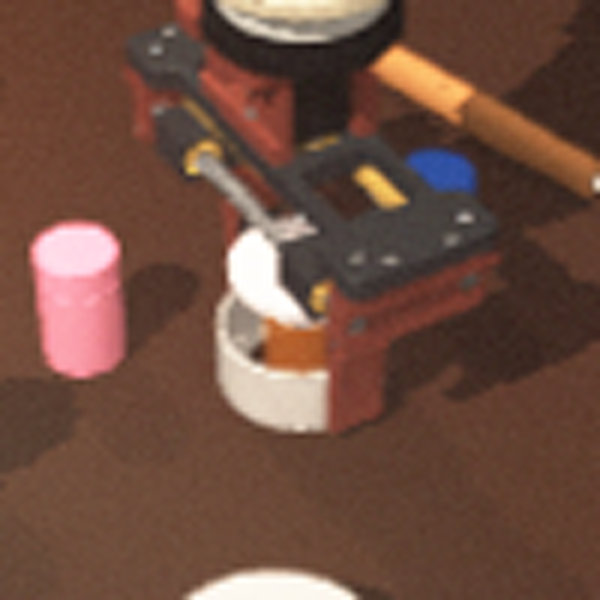

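The base (crop 270,275) sits on the jar above the ring, which is down on the worktop (crop 275,370). Releasing.

Call:
servo_tool:
  rows:
    - {"gripper":0,"xyz":[0,0,0],"roll":0}
    - {"gripper":-0.6,"xyz":[0,0,0],"roll":0}
    - {"gripper":-1,"xyz":[0,0,0],"roll":0}
    - {"gripper":-1,"xyz":[0,0,0],"roll":0}
    - {"gripper":-1,"xyz":[0,0,0],"roll":0}
    - {"gripper":-1,"xyz":[0,0,0],"roll":0}
    - {"gripper":-1,"xyz":[0,0,0],"roll":0}
    - {"gripper":-1,"xyz":[0,0,0],"roll":0}
    - {"gripper":-1,"xyz":[0,0,0],"roll":0}
    - {"gripper":-1,"xyz":[0,0,-0.5],"roll":0}
    - {"gripper":-1,"xyz":[0,0,-1],"roll":0}
    - {"gripper":-1,"xyz":[0,0,-1],"roll":0}
    - {"gripper":-1,"xyz":[0,0,-1],"roll":0}
    - {"gripper":-1,"xyz":[0,0,-1],"roll":0}
    - {"gripper":-1,"xyz":[0,0,-0.5],"roll":0}
    - {"gripper":-1,"xyz":[0,0,0],"roll":0}
    - {"gripper":-1,"xyz":[0,0,0],"roll":0}

```text
time: 11.0
eef_pos: [467.1, -9.8, 71.7]
orientation: [3.141, 0.0, 2.778]
contact_force: [0.5, -0.2, 1.0]
finger_gap: 88.2
gripper_force: 0.0
```

Run:
```python
from h import *
s=arm.get_image("scene")
print(np.round(arm.sense()["eef_pos"],1))
c=proj(s,(468,-9,40)).astype(int);print(c)
w=s["frame"][c[0]-50:c[0]+50,c[1]-50:c[1]+50]
cv2.imwrite("pics/up4.png",cv2.cvtColor(cv2.resize(w,(600,600),interpolation=cv2.INTER_CUBIC),cv2.COLOR_RGB2BGR))
for x in(((433,-9,0)),): pass
print("pred base box",sil(s,(468,-9,56),30,(0,6)).round(1),"ring",sil(s,(468,-9,0),35,(0,30)).round(1))
```

```text
[466.9  -9.8  71.4]
[174 248]
pred base box [235.6 159.6 260.6 177.5] ring [234.  168.3 262.3 196. ]
```

View pics/up4.png

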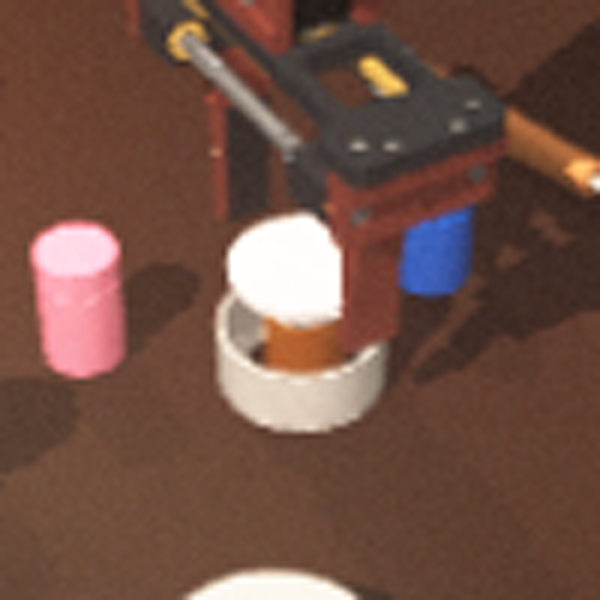

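The base box matches the prediction for standing level on the jar (cols 236-, rows 159.5-177.7), and the ring is flat around the jar. Gripping the base near the fingertips.

Call:
servo_tool:
  rows:
    - {"gripper":-0.2,"xyz":[0,0,0],"roll":0}
    - {"gripper":0.2,"xyz":[0,0,0],"roll":0}
    - {"gripper":0.2,"xyz":[0,0,0],"roll":0}
    - {"gripper":0.2,"xyz":[0,0,0],"roll":0}
    - {"gripper":0.2,"xyz":[0,0,0],"roll":0}
    - {"gripper":0.2,"xyz":[0,0,0],"roll":0}
    - {"gripper":0.2,"xyz":[0,0,0],"roll":0}
    - {"gripper":0.2,"xyz":[0,0,0],"roll":0}
    - {"gripper":0.2,"xyz":[0,0,-0.3],"roll":0}
    - {"gripper":0.2,"xyz":[0,0,-0.5],"roll":0}
    - {"gripper":0.2,"xyz":[0,0,-1],"roll":0}
    - {"gripper":0.2,"xyz":[0,0,-1.5],"roll":0}
    - {"gripper":0.2,"xyz":[0,0,-1.5],"roll":0}
    - {"gripper":0.2,"xyz":[0,0,-0.5],"roll":0}
    - {"gripper":0.2,"xyz":[0,0,0],"roll":0}
    - {"gripper":0.2,"xyz":[0,0,0],"roll":0}
  newtons: 12

```text
time: 12.65
eef_pos: [466.9, -9.8, 124.5]
orientation: [3.142, 0.0, 2.778]
contact_force: [-0.0, 0.7, -1.2]
finger_gap: 59.5
gripper_force: 12.0
```

Run:
```python
from h import *
s=arm.get_image("scene")
print(np.round(arm.sense()["eef_pos"],1))
c=proj(s,(468,-9,60)).astype(int);print(c)
w=s["frame"][c[0]-50:c[0]+50,c[1]-50:c[1]+50]
cv2.imwrite("pics/lift5.png",cv2.cvtColor(cv2.resize(w,(600,600),interpolation=cv2.INTER_CUBIC),cv2.COLOR_RGB2BGR))
```

```text
[466.7  -9.8 124.2]
[168 248]
```

View pics/lift5.png

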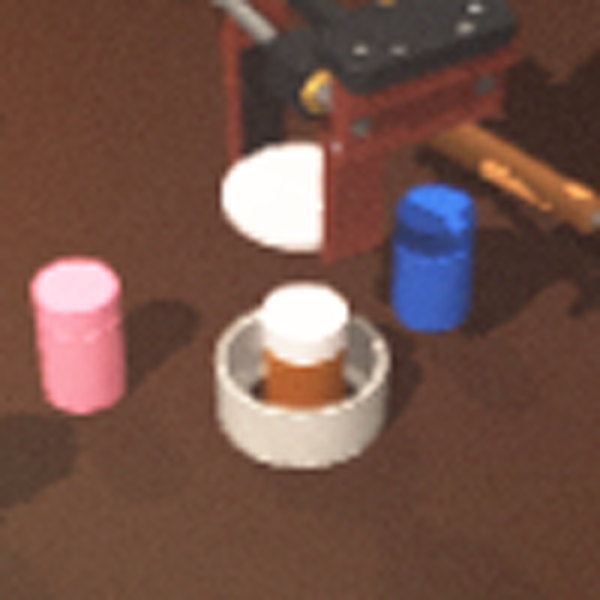

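The jar (crop 305,340) stands inside the flat ring and the base (275,195) is held level. Moving to the board.

Call:
servo_tool:
  rows:
    - {"gripper":0.2,"xyz":[-0.5,-1.3,0],"roll":0}
    - {"gripper":0.2,"xyz":[-0.8,-2.25,0],"roll":0}
    - {"gripper":0.2,"xyz":[-0.8,-2.25,0],"roll":0}
    - {"gripper":0.2,"xyz":[-0.8,-2.25,0],"roll":0}
    - {"gripper":0.2,"xyz":[-0.8,-2.25,0],"roll":0}
    - {"gripper":0.2,"xyz":[-0.8,-2.25,0],"roll":0}
    - {"gripper":0.2,"xyz":[-0.8,-2.25,0],"roll":0}
    - {"gripper":0.2,"xyz":[-0.8,-2.25,0],"roll":0}
    - {"gripper":0.2,"xyz":[-0.8,-2.25,0],"roll":0}
    - {"gripper":0.2,"xyz":[-0.8,-2.25,0],"roll":0}
    - {"gripper":0.2,"xyz":[-0.8,-2.25,0.5],"roll":0}
    - {"gripper":0.2,"xyz":[-0.8,-2.25,1],"roll":0}
    - {"gripper":0.2,"xyz":[-0.5,-1.3,1],"roll":0}
    - {"gripper":0.2,"xyz":[0,0,1],"roll":0}
    - {"gripper":0.2,"xyz":[0,0,1],"roll":0}
    - {"gripper":0.2,"xyz":[0,0,1],"roll":0}
    - {"gripper":0.2,"xyz":[0,0,1],"roll":0}
    - {"gripper":0.2,"xyz":[0,0,1],"roll":0}
    - {"gripper":0.2,"xyz":[0,0,0],"roll":0}
    - {"gripper":0.2,"xyz":[0,0,0],"roll":0}

```text
time: 14.7
eef_pos: [461.3, -300.1, 49.5]
orientation: [3.142, -0.0, 2.778]
contact_force: [0.3, 0.7, 0.1]
finger_gap: 59.5
gripper_force: 12.0
```

Call:
servo_tool:
  rows:
    - {"gripper":0.2,"xyz":[0,0,0.6],"roll":0}
    - {"gripper":0.2,"xyz":[0,0,0.6],"roll":0}
    - {"gripper":0.2,"xyz":[0,0,0.4],"roll":0}
    - {"gripper":0.2,"xyz":[0,0,0.2],"roll":0}
    - {"gripper":0.2,"xyz":[0,0,0.1],"roll":0}
    - {"gripper":0.2,"xyz":[0,0,0],"roll":0}
    - {"gripper":0.2,"xyz":[0,0,0],"roll":0}
    - {"gripper":-0.4,"xyz":[0,0,0],"roll":0}
    - {"gripper":-0.8,"xyz":[0,0,0],"roll":0}
    - {"gripper":-1,"xyz":[0,0,0],"roll":0}
    - {"gripper":-1,"xyz":[0,0,0],"roll":0}
    - {"gripper":-1,"xyz":[0,0,0],"roll":0}
    - {"gripper":-1,"xyz":[0,0,0],"roll":0}
    - {"gripper":-1,"xyz":[0,0,-1],"roll":0}
    - {"gripper":-1,"xyz":[0,0,-2.5],"roll":0}
    - {"gripper":-1,"xyz":[0,0,-3],"roll":0}
    - {"gripper":-1,"xyz":[0,0,-3],"roll":0}
    - {"gripper":-1,"xyz":[0,0,-2],"roll":0}
    - {"gripper":-1,"xyz":[0,0,0],"roll":0}

```text
time: 16.6
eef_pos: [462.8, -301.4, 149.2]
orientation: [-3.141, 0.006, 2.777]
contact_force: [0.1, -0.4, 0.2]
finger_gap: 87.6
gripper_force: 0.0
```

Run:
```python
from h import *
s=arm.get_image("scene")
w=s["frame"][90:240,130:330]
cv2.imwrite("pics/end6.png",cv2.cvtColor(cv2.resize(w,(800,600),interpolation=cv2.INTER_CUBIC),cv2.COLOR_RGB2BGR))
g=lambda b:((b.reshape(2,2)-[130,90])*4).round().ravel()
print("pred base",g(sil(s,(461.5,-300,12),30,(0,6))),"ring",g(sil(s,(467,-10,0),35,(0,30))))
```

```text
pred base [117. 166. 203. 222.] ring [416. 312. 529. 422.]
```

View pics/end6.png

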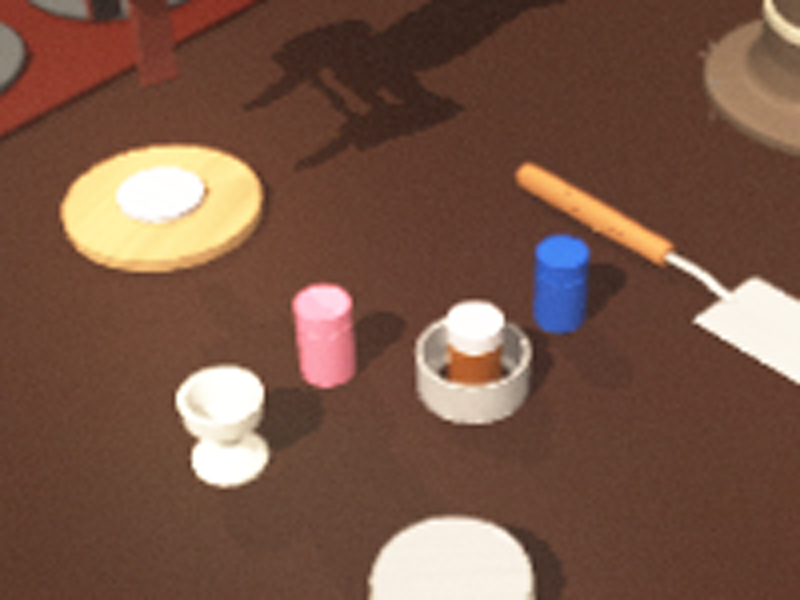

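The base lies flat in the middle of the board (117-205, 166-222, as predicted). The jar stands upright inside the flat ring (416-529, 312-420), and the gripper is clear of everything.

```bash
python3 -c "
from workcell import arm
print(arm.job_done())"
```

```text
the job is handed in; nothing more can be done
None
```

I handed the job in at about 17 s on the robot's clock: the last picture shows the base flat in the middle of the board and the jar standing in the flat empty ring; no verdict came back.

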